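Level the balance slab with pry bar and shim

TASK

The stone slab under the seed balance leans towards its front. Lay the pry bar over the blue fulcrum block with its toe under the slab's front edge, lever the slab up gently and no more than needed, and swing the handle under the post's cross arm so that the bar stays down by itself when you let go; then slip the yellow-handled shim straight in under the front foot until you feel its handle meet the foot, without ramming it. Finally free the bar, let the slab down gently onto the shim, and lay the bar flat on the bench clear of the slab, leaving the glassware as it stands.

Things in the scene. Friction and masses are not known exactly. Their poses are not given: they have to be found in the camera images.
- slab: granite slab 280 x 280 x 34 mm carrying a white balance, 6.5 to 9.5 kg in all. Origin on the rear line about which it rocks (it cannot slide), 250 mm behind the front edge, 12 mm up; x from front edge to rear, y along the edge (y -140 to 140), z up. Leans forward 0.02 rad at first: lower front edge 22 mm above the bench. Top 61 mm up when level; balance 66 mm high, 65 mm behind the edge
- foot (a point): middle of the slab's lower front edge above the front foot, but at the level of the foot's underside (y = 35 mm of the slab), axes as the slab's; height 0 at the start, 5 mm when the slab stands on the shim. The foot is a dark steel pad 36 mm wide (y), 32 deep, 22 high; its front face stands 0 to 22 mm back from the edge (screwed on by hand, so not known: feel for it)
- fulcrum: blue steel fulcrum block 44 x 50 mm with a half-round steel ridge on top, fixed to the bench; the ridge runs along its y, parallel to the slab's front edge, top 24 mm above the bench, about 50 mm in front of the edge and beside the foot. Origin at the middle of its underside; the bar lies across it along x
- post: support post, 13 mm steel rod 150 mm high screwed to the bench on a round flange, about 295 mm in front of the slab's edge, with a low cross arm. Origin on the bench plane under the rod (good to 1 mm in height); the arm points to its -y
- cross_end (a point): free end of the cross arm's axis: a level 10 mm rod that reaches 115 mm (plus its round end of 5 mm) from the post; its underside is 5 mm below this point, 43 mm above the bench. A bar over the ridge with its handle end under the arm holds the slab up some 9 mm at the front edge
- bar: pry bar 340 mm long, 0.6 kg, toe to +x, underside flat at z 0. Red handle 22 wide, 18 mm high from x -113 to 47 mm; dark steel blade 16 wide, 8 mm thick to 205, then a toe bevelled from below to 4 mm thickness, to 227 mm. Origin under the centre of mass, a good place to grip; over the ridge, 5 to 15 N down here lifts the slab
- toe (a point): middle of the upper edge of the pry bar's toe, 227 mm ahead of the bar's origin and 8 mm above its underside
- shim: levelling shim, 90 g: flat aluminium tongue 32 mm wide, 5 mm thick and 37 mm long (the last 7 mm only 3 mm thick) pointing to +x, with a yellow handle block 70 long x 30 wide x 22 mm high behind it (x 0 to -70 mm). Origin on the underside below the front face of the block, the face that meets the foot; when home, the block may reach up to 22 mm under the slab's edge, so hold it well back
- vial_dark: corked glass vial with dark seeds, 25 mm thick, 88 mm high, standing; leave alone. Origin at the middle of its underside
- vial_tan: corked glass vial with tan seeds, same size; leave alone
- vial_amber: corked glass vial with orange seeds, same size; leave alone
- vial_black: corked glass vial with black seeds, same size; leave alone
- jar: amber glass jar, 56 mm thick, 85 mm high; leave alone
- dish: glass dish, 70 mm wide, 16 mm high; leave alone
Things that resemble listed ones, but are neither listed nor needed, are in the scene too. There is more than one size of the shim; the job needs the larger. There is more than one size of the fulcrum; the job needs the smaller.

How it is judged:
By the outcome, as a careful person would: the job done as asked, in the order asked, and still so for the second after the job is handed in, with the robot touching nothing.
It also fails if it takes over 70 s, if anything falls off the work surface, if the arm or the gripper's body presses on something with over 40 N, if the wrist force passes 120 N, or if a joint passes its speed limit or range.

ROBOT

A 6-joint arm with a two-finger parallel gripper is mounted at the origin on the work surface. World frame = base frame: x ahead of the robot, y to its left, z up, the work surface at z = 0. Lengths are in m, angles in rad, forces in N, time in s.
With the tool pointing down it reaches from about 0.275 to 0.825 m from the base axis. Payload 4.9 kg.
Tool frame: the origin (TCP) lies on the centre line of the jaws, within the pads' length; the fingertips stand 8 mm ahead of it and the grasp point (between the pads) lies 11 mm behind it; z points along the fingers, y is the line along which they close (so a half turn about z gives the same grasp; the last joint's range is limited). The gripper opens to 85 mm and grips with 20 to 120 N. Pads are 22 mm wide; open, the fingers measure 114 mm over their backs; the gripper's body (76 mm by 85 mm) begins 54 mm behind the grasp point. The pads swing forward as they close: fully open they stand 13 mm farther back than shut.
Start: joints at [1.107, 0.326, -0.193, 1.052, 0, 1.437], TCP at [0.178, 0.52, 0.239] pointing down, gripper open.
Joint ranges: [-2.65, 2.65], [-0.97, 1.79], [-1.3, 1.35], [-1.93, 2.1], [-1.47, 1.37], [-3.14, 3.14]. Speed limits (rad/s): [2.57, 2.57, 3.14, 3.14, 3.14, 3.14].

INTERFACE

Orientations are given as a unit quaternion [w, x, y, z].
In Python, from rig import observe, snapshot, camera_info, job_done gives the robot as it stands.
- The arm moves only by the tool servo_tool, never from a script. Its argument "commands" is a list that holds one entry, the list of rows, each a list of 7 numbers: the shift along the world's x, y, z in units of 30 mm (1.0 is 30 mm), then the turn, a rotation vector about the world's x, y, z in units of 8 degrees (1.0 is 8 degrees), then the opening, from 0 (shut) to 1 (fully open). A call has 1 to 8 rows; each row is the pose to reach, as a shift and turn from the pose commanded when the call began; what a row does not reach only later rows make up. A row lasts 1/10 s, in which the tool goes at most 50 mm and 8.59 degrees, less where a joint would pass 70% of its speed; a pose out of reach is approached as far as the arm can. A call with a gripper value outside its range is refused whole. The fingers move at their own pace and stop on an object; the grip force is fixed at half the most. Time passes only in rows, so rows that repeat a pose let the fingers close. It gives the time, the measured TCP pose, the force, the opening and the grip force at its end, in the units of the state.
- observe(): the state, without advancing time (a new reading comes with each control period).
- snapshot(name): name is "scene" or "top"; returns the picture (480x640x3 uint8, red, green, blue); there is no depth.
- camera_info(name): a dict with "K" (3x3 intrinsics, pixels), "k1" (the pictures are not rectified: a ray, as slopes to the right and down, at radius r is drawn at 1 + k1 r^2 times it, then the intrinsics apply), "cam_to_world" (4x4, takes a point from camera to world coordinates). Camera axes: x right, y up, looking along -z (the intrinsics and any distortion apply to the point x, -y, -z); pixel columns grow to the right and rows downward; lengths in m; the calibration is good to about 2 mm. A picture is of the moment at which its call begins. camera_info takes no time and is no camera call.
- job_done(): hands the job in; it is judged then, once.
The state is a dict: "t": time; "joints": joint angles; "joint_velocities": joint speeds; "joint_torque": joint torques, N m; "ee_pos": TCP position; "tcp_rot": TCP orientation; "contact_force": force on the tool from outside, world axes, zero at the start; "ft_torque": the same for the moment, N m; "gripper_width": finger opening in m; "grasp_force": force on a finger pad.
Only numpy, scipy, OpenCV 4.12 (cv2) and the standard library are available. Lean on these libraries where they do the work, as an engineer would, in place of code of your own. Each camera call takes 0.05 s, during which the arm holds its last target. There are 200 camera calls.

## Working session

There is one attempt and no reset: what is moved stays moved. The work goes in short steps, Python scripts to look and compute and a tool call to move; the robot and the scene stay as the last step left them, time stands still between calls to the robot, and variables do not carry over. Pictures are saved under pics/ and viewed, at most 10 in all, crops included, and the job is handed in when it is done.

Besides the shell and the picture viewer there is one more tool, called after "Call:" as name(argument=value, ...) on one line, values as JSON. servo_tool: Moves the arm, as the interface text tells. Its arguments: {"type":"object","properties":{"commands":{"type":"array"}},"required":["commands"]}

```bash
mkdir -p pics
cat > h.py <<'E'
import numpy as np,cv2
from rig import observe,snapshot,camera_info,job_done
def save(n,f):
    im=snapshot(n); cv2.imwrite('pics/'+f,im[:,:,::-1]); return im
def ray(n,u,v):
    c=camera_info(n);K=np.array(c["K"]);T=np.array(c["cam_to_world"]);k=c["k1"]
    d=np.array([(u-K[0,2])/K[0,0],(v-K[1,2])/K[1,1]]);s=d.copy()
    for _ in range(20): s=d/(1+k*(s@s))
    return T[:3,3],T[:3,:3]@np.array([s[0],-s[1],-1])
def pt(n,u,v,z):
    o,d=ray(n,u,v);return (o+d*(z-o[2])/d[2])
def proj(n,p):
    c=camera_info(n);K=np.array(c["K"]);T=np.array(c["cam_to_world"]);k=c["k1"]
    q=T[:3,:3].T@(np.array(p)-T[:3,3]);s=np.array([q[0],-q[1]])/-q[2];s=s*(1+k*(s@s))
    return np.array([K[0,0]*s[0]+K[0,2],K[1,1]*s[1]+K[1,2]])
E
python3 - <<'E'
from h import *
save('scene','s0.png');save('top','t0.png')
for n in('scene','top'):
    c=camera_info(n);print(c)
print(observe())
E
```

```text
{'K': array([[503.84219205,   0.        , 318.28167101],
       [  0.        , 503.84219205, 239.38686405],
       [  0.        ,   0.        ,   1.        ]]), 'k1': -0.06092810205813766, 'cam_to_world': array([[-0.14682774, -0.69925826,  0.69962812,  1.23381607],
       [ 0.98914721, -0.10767196,  0.09997275,  0.11257803],
       [ 0.00542356,  0.70671397,  0.70747858,  0.77573653],
       [ 0.        ,  0.        ,  0.        ,  1.        ]])}
{'K': array([[506.43973025,   0.        , 316.47069881],
       [  0.        , 506.43973025, 253.89830749],
       [  0.        ,   0.        ,   1.        ]]), 'k1': -0.13957159519404155, 'cam_to_world': array([[ 1.41985650e-02,  9.84133564e-01, -1.76860199e-01,
         3.09352777e-01],
       [-9.99894475e-01,  1.45181157e-02,  5.12824816e-04,
         6.34945066e-03],
       [ 3.07236495e-03,  1.76834254e-01,  9.84235849e-01,
         1.37516429e+00],
       [ 0.00000000e+00,  0.00000000e+00,  0.00000000e+00,
         1.00000000e+00]])}
{'t': 0.1, 'joints': array([ 1.10681791e+00,  3.26881901e-01, -1.93509189e-01,  1.05200706e+00,
       -9.44170257e-06,  1.43659002e+00]), 'joint_velocities': array([-0.00160385, -0.00137519,  0.00262843,  0.00099977, -0.00017899,
        0.00027289]), 'joint_torque': array([-1.06223619e-03, -4.44239938e+01,  2.63038516e+01,  7.99615576e-03,
       -2.12196187e-04,  1.53789333e-06]), 'ee_pos': array([0.1778625 , 0.51989057, 0.23856392]), 'tcp_rot': array([-2.31480145e-04,  1.64139877e-01,  9.86436749e-01, -7.66746951e-04]), 'contact_force': array([ 1.11720119,  0.23782169, -0.28257965]), 'ft_torque': array([-0.00211635,  0.00030354, -0.04577579]), 'grasp_force': 0.0, 'gripper_width': 0.08541226691330324}
```

View pics/s0.png

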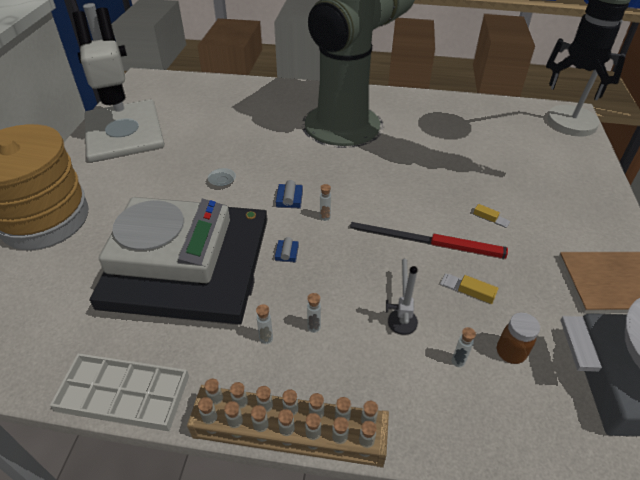

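View pics/t0.png

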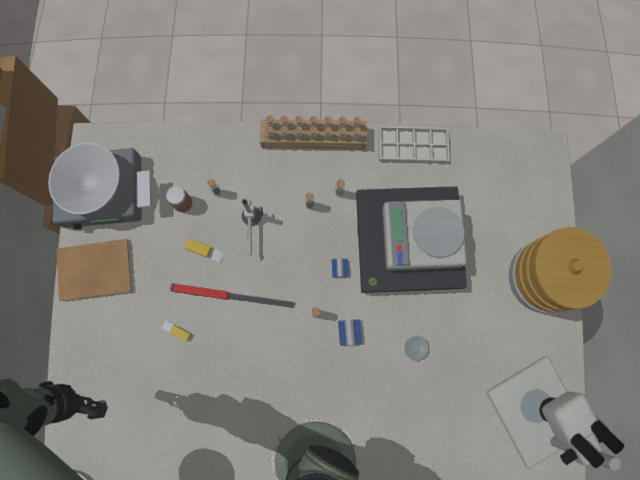

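Run:
```python
from h import *
t=cv2.imread('pics/t0.png');s=cv2.imread('pics/s0.png')
def blobs(im,lo,hi,a):
    m=cv2.inRange(cv2.cvtColor(im,cv2.COLOR_BGR2HSV),lo,hi)
    for c in cv2.findContours(m,0,2)[0]:
        if cv2.contourArea(c)>a: yield cv2.minAreaRect(c)
for nm,lo,hi,z in(('blue',(105,130,60),(125,255,255),.012),('yellow',(18,150,100),(32,255,255),.022),('red',(0,170,80),(6,255,255),.018)):
    for n,im in(('top',t),('scene',s)):
        for r in blobs(im,lo,hi,60):
            b=cv2.boxPoints(r);print(nm,n,np.round(r[0]),np.round(r[1],1),round(r[2],1),[list(np.round(1000*pt(n,*p,z)[:2]).astype(int)) for p in b])
c1=cv2.resize(t[180:350,150:390],None,fx=3.3,fy=3.3,interpolation=cv2.INTER_CUBIC);cv2.imwrite('pics/c1.png',c1)
c2=cv2.resize(s[170:345,225:515],None,fx=2.75,fy=2.75,interpolation=cv2.INTER_CUBIC);cv2.imwrite('pics/c2.png',c2)
```

```text
blue top [342. 333.] [22.5  4.8] 84.8 [[np.int64(370), np.int64(-56)], [np.int64(371), np.int64(-69)], [np.int64(312), np.int64(-75)], [np.int64(310), np.int64(-62)]]
blue top [357. 332.] [23.   4.5] 84.8 [[np.int64(375), np.int64(-97)], [np.int64(376), np.int64(-109)], [np.int64(315), np.int64(-115)], [np.int64(314), np.int64(-103)]]
blue scene [293. 251.] [ 6.4 19.9] 13.2 [[np.int64(547), np.int64(-48)], [np.int64(491), np.int64(-49)], [np.int64(493), np.int64(-35)], [np.int64(549), np.int64(-35)]]
blue scene [279. 250.] [ 6.6 19.8] 6.0 [[np.int64(550), np.int64(-76)], [np.int64(493), np.int64(-84)], [np.int64(493), np.int64(-69)], [np.int64(550), np.int64(-62)]]
blue scene [297. 196.] [ 8.7 22.9] 15.5 [[np.int64(381), np.int64(-75)], [np.int64(300), np.int64(-76)], [np.int64(306), np.int64(-54)], [np.int64(386), np.int64(-55)]]
blue scene [280. 195.] [22.   8.9] 87.1 [[np.int64(309), np.int64(-126)], [np.int64(304), np.int64(-105)], [np.int64(382), np.int64(-87)], [np.int64(387), np.int64(-107)]]
blue scene [634.   4.] [ 7. 11.] 90.0 [[np.int64(-1223), np.int64(1147)], [np.int64(-1238), np.int64(1201)], [np.int64(-1144), np.int64(1172)], [np.int64(-1130), np.int64(1120)]]
yellow scene [479. 286.] [36.2 11.1] 21.8 [[np.int64(570), np.int64(298)], [np.int64(541), np.int64(307)], [np.int64(567), np.int64(371)], [np.int64(594), np.int64(361)]]
yellow scene [487. 211.] [23.1  6.3] 23.2 [[np.int64(338), np.int64(343)], [np.int64(316), np.int64(351)], [np.int64(341), np.int64(397)], [np.int64(362), np.int64(389)]]
red scene [467. 245.] [72.   9.6] 11.3 [[np.int64(456), np.int64(243)], [np.int64(427), np.int64(248)], [np.int64(447), np.int64(396)], [np.int64(476), np.int64(389)]]
```

View pics/c1.png

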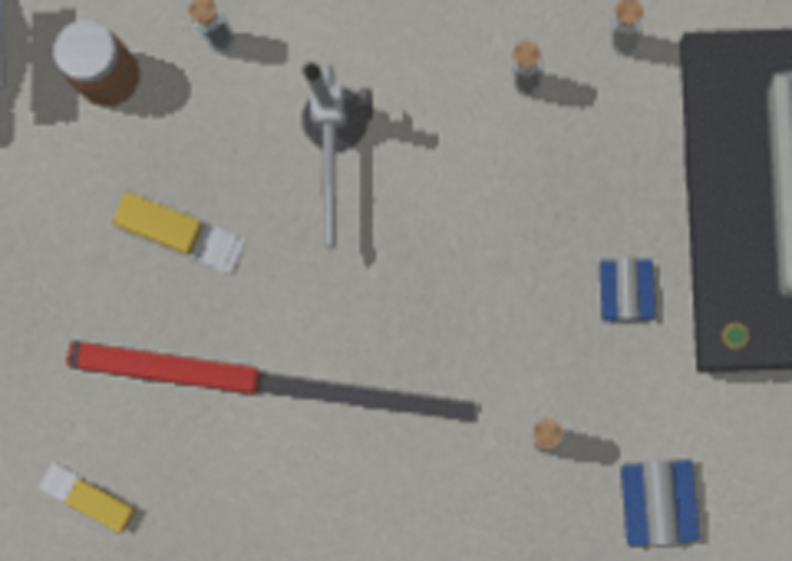

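View pics/c2.png

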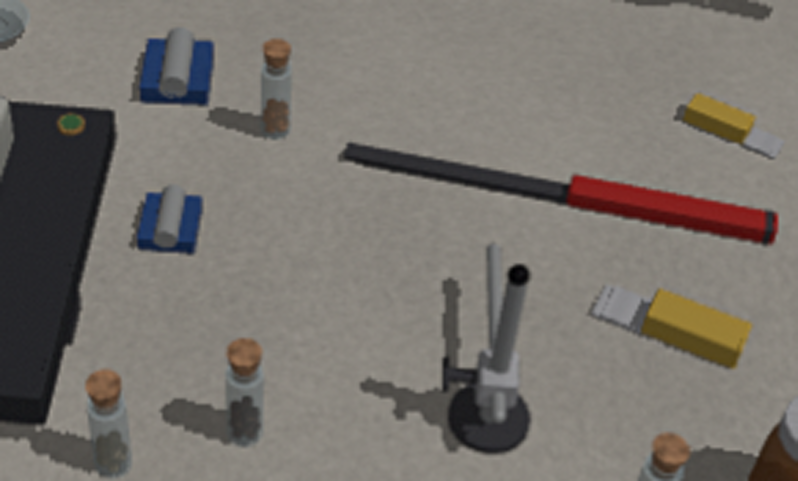

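Run:
```python
from h import *
A=lambda u,v,z:np.round(1000*pt('top',150+u/3.3-.35,180+v/3.3-.35,z)).astype(int)[:2]
B=lambda u,v,z:np.round(1000*pt('scene',225+u/2.75-.3,170+v/2.75-.3,z)).astype(int)[:2]
def two(a,b):
    o1,d1=ray('top',150+a[0]/3.3-.35,180+a[1]/3.3-.35);o2,d2=ray('scene',225+b[0]/2.75-.3,170+b[1]/2.75-.3)
    M=np.stack([d1,-d2],1);k=np.linalg.lstsq(M,o2-o1,rcond=None)[0];p,q=o1+k[0]*d1,o2+k[1]*d2
    return np.round(1000*(p+q)/2),round(1000*np.linalg.norm(p-q),1)
print('slab topcorners',A(683,33,.056),A(698,370,.056),'scene',B(114,112,.056),B(44,418,.022))
print('slab2',two((698,370),(114,110)))
print('fulc top z.012',[list(A(*p,.014)) for p in((601,260),(653,259),(656,320),(603,321))],'ridge',A(626,258,.024),A(628,320,.024))
print('fulc scene',[list(B(*p,.014)) for p in((147,193),(202,198),(193,252),(139,248))],'ridge',B(176,186,.022),B(166,246,.015))
print('post base',A(335,118,.004),B(489,417,.004),'armend',A(330,247,.048),B(493,244,.048),two((330,247),(493,244)),'arm root',A(327,124,.048),'rodtop',two((313,70),(518,273)))
print('bar butt',A(70,353,.012),B(776,227,.009),'toe',A(478,412,.008),B(343,152,.008),'shoulder',A(257,380,.012),B(570,190,.01))
print('shim top corners',[list(A(*p,.022)) for p in((127,192),(200,223),(190,254),(114,222))],'tip',A(243,239,.005),A(231,272,.003))
print('shim scene',[list(B(*p,.022)) for p in((661,291),(749,324),(738,351),(645,317))],'tip',B(612,286,.005),B(592,310,.003))
for n,a in(('v1',(527,52)),('v2',(629,10)),('v3',(547,432)),('v0',(203,10))):print(n,A(*a,.086))
print('scene vials',B(243,355,.086),B(103,383,.086),B(277,48,.086),B(669,445,.086))
```

```text
slab topcorners [ 725 -101] [ 447 -113] scene [ 452 -112] [ 719 -102]
slab2 (array([ 448., -113.,   54.]), np.float64(0.6))
fulc top z.012 [[np.int64(542), np.int64(-36)], [np.int64(543), np.int64(-79)], [np.int64(493), np.int64(-82)], [np.int64(491), np.int64(-38)]] ridge [542 -56] [491 -58]
fulc scene [[np.int64(495), np.int64(-79)], [np.int64(494), np.int64(-36)], [np.int64(551), np.int64(-33)], [np.int64(553), np.int64(-74)]] ridge [492 -57] [549 -54]
post base [662 190] [661 191] armend [544 184] [541 185] (array([543., 184.,  50.]), np.float64(0.9)) arm root [646 190] rodtop (array([662., 189., 152.]), np.float64(1.7))
bar butt [458 402] [453 405] toe [415  63] [419  66] shoulder [438 245] [437 247]
shim top corners [[np.int64(592), np.int64(360)], [np.int64(567), np.int64(297)], [np.int64(541), np.int64(304)], [np.int64(567), np.int64(369)]] tip [557 263] [529 272]
shim scene [[np.int64(544), np.int64(309)], [np.int64(567), np.int64(370)], [np.int64(593), np.int64(360)], [np.int64(571), np.int64(297)]] tip [529 278] [553 263]
v1 [698  27]
v2 [735 -55]
v3 [395   6]
v0 [730 290]
scene vials [697  28] [732 -55] [392   7] [727 291]
```

Call:
servo_tool(commands=[[[1.2,-1.0,-0.3,0,0,-1,0.8],[2.4,-2.0,-0.6,0,0,-2,0.8],[3.6,-3.0,-0.9,0,0,-3,0.8],[4.8,-4.0,-1.2,0,0,-4,0.8],[6,-5,-1.5,0,0,-5,0.8],[7,-6,-2,0,0,-6,0.8],[8,-7,-2.5,0,0,-7,0.8],[8.83,-7.63,-3,0,0,-8,0.8]]])

```text
t: 0.9
ee_pos: [0.4442, 0.2892, 0.1485]
tcp_rot: [0.0, 0.665, 0.747, -0.0]
contact_force: [-0.3, 0.4, 0.3]
gripper_width: 0.0683
grasp_force: 0.0
```

Call:
servo_tool(commands=[[[0,0,-1,0,0,-1,0.8],[0,0,-2,0,0,-1.7,0.8],[0,0,-2.5,0,0,-1.7,0.8],[0,0,-2.5,0,0,-1.7,0.8],[0,0,-2.5,0,0,-1.7,0.8]]])

```text
t: 1.4
ee_pos: [0.4429, 0.2914, 0.0743]
tcp_rot: [-0.0, 0.746, 0.666, -0.0]
contact_force: [0.3, 0.3, 0.2]
gripper_width: 0.0683
grasp_force: 0.0
```

Run:
```python
from h import *
save('top','t1.png')
from scipy.spatial.transform import Rotation as R
o=observe();q=o['tcp_rot'];print(o['t'],o['ee_pos'],o['joints'],o['contact_force']);r=R.from_quat([*q[1:],q[0]]).as_matrix();print(r.round(4))
```

```text
1.45 [0.44348551 0.29181066 0.07497688] [ 4.42896625e-01  4.61170935e-01 -4.58976907e-01  6.49743875e-01
 -1.48914141e-05  2.12676610e+00] [0.09806857 0.08826467 0.55572614]
[[ 1.128e-01  9.936e-01  8.000e-04]
 [ 9.936e-01 -1.128e-01  4.000e-04]
 [ 5.000e-04  8.000e-04 -1.000e+00]]
```

Call:
servo_tool(commands=[[[0,0,-1,0,0,0,0.8],[0,0,-2.08,0,0,0,0.8],[0,0,-2.08,0,0,0,0.8],[0,0,-2.08,0,0,0,0.1],[0,0,-2.08,0,0,0,0.1],[0,0,-2.08,0,0,0,0.1],[0,0,-2.08,0,0,0,0.1],[0,0,-2.08,0,0,0,0.1]]])

```text
t: 2.25
ee_pos: [0.4438, 0.2922, 0.0138]
tcp_rot: [-0.0, 0.746, 0.666, 0.001]
contact_force: [-2.2, -0.1, 7.1]
gripper_width: 0.0201
grasp_force: 60.4
```

Call:
servo_tool(commands=[[[0,0,0,0,0,0,0],[0,0,0,0,0,0,0],[0,0,1,0,0,0,0],[0,0,2,0,0,0,0],[0,0,3,0,0,0,0],[0,0,3,0,0,0,0],[0,0,3,0,0,0,0]]])

```text
t: 2.95
ee_pos: [0.4431, 0.2915, 0.1019]
tcp_rot: [0.0, 0.746, 0.666, 0.001]
contact_force: [0.1, -0.5, -6.3]
gripper_width: 0.0199
grasp_force: 60.9
```

```bash
cat >> h.py <<'E'
from scipy.spatial.transform import Rotation as R
RIDGE=np.array([514,-57.,0]);H=13.5
def pose(s,th,clear,yaw=-87.6,P=RIDGE):
    b=R.from_euler('z',yaw,degrees=True)*R.from_euler('y',th)
    return P+[0,0,24+clear]+b.apply([-s,0,H]), b
def unit(a,b):
    return np.round((b[0]-a[0])/30,2).tolist()+np.round(np.degrees((b[1]*a[1].inv()).as_rotvec())/8,3).tolist()
C0=(np.array([442.8,291.0,101.2]),R.from_euler('z',-96.5,degrees=True))
E
python3 - <<'E'
from h import *
p=pose(194,.3,3);print(p[0],unit(C0,p)); q=pose(158,.3,3);print(q[0],unit(p,q))
E
```

```text
[506.40602791 124.18668506  97.2279627 ] [2.12, -5.56, -0.13, 2.149, -0.077, 1.104]
[507.84622015  89.82473918  86.58923526] [0.05, -1.15, -0.35, 0.0, 0.0, 0.0]
```

Call:
servo_tool(commands=[[[0.3,-0.5,0.6,0.4,0,0.2,0],[0.7,-1.2,0.8,0.9,0,0.4,0],[1.2,-2.0,0.8,1.4,-0.03,0.7,0],[1.7,-3.0,0.7,1.9,-0.05,0.9,0],[2.07,-4.28,0.26,2.149,-0.077,1.104,0],[2.07,-4.28,0.26,2.149,-0.077,1.104,0],[2.1,-4.9,0.07,2.149,-0.077,1.104,0],[2.12,-5.56,-0.13,2.149,-0.077,1.104,0]]])

```text
t: 3.75
ee_pos: [0.5049, 0.1239, 0.0957]
tcp_rot: [-0.109, 0.685, 0.714, 0.102]
contact_force: [-0.6, -0.2, -5.5]
gripper_width: 0.02
grasp_force: 61.0
```

Call:
servo_tool(commands=[[[0,0,0,0,0,0,0],[0,0,0,0,0,0,0]]])

```text
t: 3.95
ee_pos: [0.5052, 0.1247, 0.0963]
tcp_rot: [-0.109, 0.685, 0.713, 0.102]
contact_force: [0.5, 0.3, -6.0]
gripper_width: 0.0202
grasp_force: 61.0
```

Run:
```python
from h import *
s=save('scene','s2.png');t=save('top','t2.png')
s=cv2.imread('pics/s2.png');t=cv2.imread('pics/t2.png')
a=cv2.resize(t[200:320,270:390],None,fx=3.3,fy=4.,interpolation=cv2.INTER_CUBIC)
b=cv2.resize(s[190:310,200:320],None,fx=3.3,fy=4.,interpolation=cv2.INTER_CUBIC)
cv2.imwrite('pics/c3.png',np.hstack([a,b]));print(observe()['ee_pos'])
# expected toe
p=pose(194,.3,3);toe=p[0]+p[1].apply([227,0,8-H]);print(toe);
for n in('top','scene'):print(n,proj(n,toe/1000))
```

```text
[0.50579949 0.12529927 0.09721366]
[515.41917704 -90.86053827  24.89052509]
top [352.03906429 267.75442466]
scene [270.59698032 242.43636381]
```

View pics/c3.png

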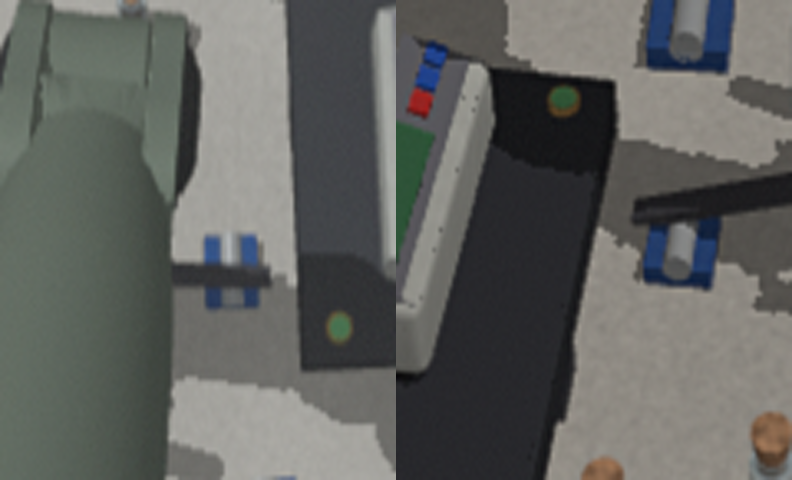

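Call:
servo_tool(commands=[[[0.01,-0.3,-0.09,0,0,0,0],[0.03,-0.6,-0.18,0,0,0,0],[0.04,-0.9,-0.27,0,0,0,0],[0.05,-1.2,-0.36,0,0,0,0],[0.05,-1.2,-0.36,0,0,0,0],[0.05,-1.2,-0.36,0,0,0,0]]])

```text
t: 4.65
ee_pos: [0.5082, 0.0883, 0.0871]
tcp_rot: [-0.108, 0.685, 0.713, 0.104]
contact_force: [-0.0, -0.1, -6.5]
gripper_width: 0.0202
grasp_force: 61.0
```

Run:
```python
from h import *
L=pose(156.5,.3,3)
for s,th,c in((156.5,.3,0.),(156.5,.22,0),(156.5,.14,0),(156.5,.09,0),(156.5,.05,0),(156.5,.02,-1),(156.5,-.008,-1)):
    q=pose(s,th,c);print(s,th,c,q[0].round(1),unit(L,q))
```

```text
156.5 0.3 0.0 [507.9  88.4  83.1] [0.0, 0.0, -0.1, 0.0, 0.0, 0.0]
156.5 0.22 0 [507.7  92.7  71.3] [-0.01, 0.14, -0.49, -0.572, -0.024, 0.0]
156.5 0.14 0 [507.6  96.   59.2] [-0.01, 0.25, -0.9, -1.145, -0.048, -0.0]
156.5 0.09 0 [507.5  97.5  51.5] [-0.01, 0.3, -1.15, -1.503, -0.063, 0.0]
156.5 0.05 0 [507.5  98.5  45.3] [-0.01, 0.34, -1.36, -1.789, -0.075, -0.0]
156.5 0.02 -1 [507.5  99.1  39.6] [-0.01, 0.36, -1.55, -2.004, -0.084, 0.0]
156.5 -0.008 -1 [507.4  99.5  35.2] [-0.02, 0.37, -1.7, -2.204, -0.092, -0.0]
```

Call:
servo_tool(commands=[[[0,0,-0.1,0,0,0,0],[-0.01,0.07,-0.3,-0.29,-0.01,0,0],[-0.01,0.14,-0.49,-0.57,-0.02,0,0],[-0.01,0.2,-0.7,-0.86,-0.04,0,0],[-0.01,0.25,-0.9,-1.145,-0.048,0,0],[-0.01,0.25,-0.9,-1.145,-0.048,0,0],[-0.01,0.25,-0.9,-1.145,-0.048,0,0]]])

```text
t: 5.35
ee_pos: [0.5082, 0.0961, 0.0611]
tcp_rot: [-0.05, 0.69, 0.72, 0.048]
contact_force: [-2.6, -5.3, 3.6]
gripper_width: 0.0205
grasp_force: 62.3
```

Call:
servo_tool(commands=[[[0,0.03,-0.13,-0.18,-0.01,0,0],[0,0.05,-0.25,-0.36,-0.015,0,0],[0,0.07,-0.36,-0.5,-0.02,0,0],[0,0.09,-0.46,-0.64,-0.027,0,0],[0,0.09,-0.46,-0.64,-0.027,0,0],[0,0.09,-0.46,-0.64,-0.027,0,0]]])

```text
t: 5.95
ee_pos: [0.5083, 0.0988, 0.0473]
tcp_rot: [-0.018, 0.692, 0.722, 0.018]
contact_force: [-1.7, -3.4, 4.9]
gripper_width: 0.0204
grasp_force: 62.4
```

Call:
servo_tool(commands=[[[0,0.01,-0.12,-0.15,0,0,0],[0,0.02,-0.24,-0.3,-0.01,0,0],[0,0.03,-0.36,-0.43,-0.017,0,0],[0,0.03,-0.42,-0.43,-0.017,0,0],[0,0.03,-0.42,-0.43,-0.017,0,0],[0,0.03,-0.42,-0.43,-0.017,0,0]]])

```text
t: 6.55
ee_pos: [0.5088, 0.1, 0.0355]
tcp_rot: [0.004, 0.692, 0.722, -0.002]
contact_force: [-3.7, -2.0, 11.9]
gripper_width: 0.0198
grasp_force: 63.3
```

Run:
```python
from h import *
s=save('scene','s3.png');o=observe();print(o['ee_pos'],o['contact_force'],o['ft_torque'])
s=cv2.imread('pics/s3.png')
cv2.imwrite('pics/c4.png',cv2.resize(s[190:340,200:460],None,fx=3,fy=3,interpolation=cv2.INTER_CUBIC))
```

```text
[0.50883551 0.09999327 0.03554232] [-3.99180867 -1.59467067 12.10960681] [-0.4362967   0.7627261  -0.36727433]
```

View pics/c4.png

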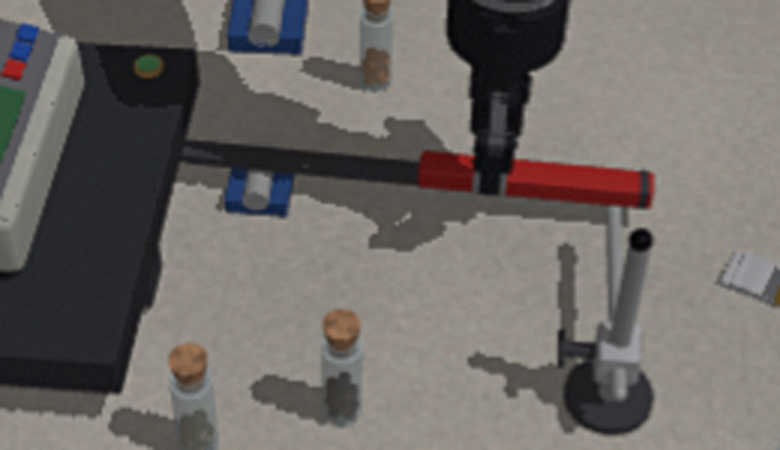

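Run:
```python
from h import *
L=pose(156.5,-.008,0)
for y in(-91.1,-94.6,-98.1,-101.6):
    q=pose(156.5,-.008,0,y);print(y,q[0].round(1),unit(L,q))
```

```text
-91.1 [517.   99.6  36.2] [0.32, 0.0, 0.0, 0.0, 0.0, -0.437]
-94.6 [526.6  99.1  36.2] [0.64, -0.01, 0.0, 0.0, 0.0, -0.875]
-98.1 [536.1  98.   36.2] [0.95, -0.05, 0.0, 0.0, -0.0, -1.312]
-101.6 [545.5  96.4  36.2] [1.27, -0.1, 0.0, 0.0, 0.0, -1.75]
```

Call:
servo_tool(commands=[[[0.16,0,0,0,0,-0.22,0],[0.32,0,0,0,0,-0.437,0],[0.48,0,0,0,0,-0.65,0],[0.64,-0.01,0,0,0,-0.875,0],[0.64,-0.01,0,0,0,-0.875,0]]])

```text
t: 7.1
ee_pos: [0.5287, 0.0997, 0.0355]
tcp_rot: [0.004, 0.734, 0.679, -0.002]
contact_force: [-2.2, -3.2, 10.2]
gripper_width: 0.0202
grasp_force: 63.0
```

Call:
servo_tool(commands=[[[0.15,-0.02,0,0,0,-0.22,0],[0.31,-0.04,0,0,0,-0.437,0],[0.48,-0.06,0,0,0,-0.65,0],[0.66,-0.09,0,0,0,-0.875,0],[0.66,-0.09,0,0,0,-0.875,0],[0.66,-0.09,0,0,0,-0.875,0]]])

```text
t: 7.7
ee_pos: [0.5502, 0.097, 0.0362]
tcp_rot: [0.005, 0.774, 0.633, -0.001]
contact_force: [0.5, -2.5, 10.8]
gripper_width: 0.0205
grasp_force: 63.1
```

Run:
```python
from h import *
s=save('scene','s4.png');save('top','t4.png');o=observe();print(o['ee_pos'],o['contact_force'],o['ft_torque'])
s=cv2.imread('pics/s4.png');t=cv2.imread('pics/t4.png')
cv2.imwrite('pics/c5.png',cv2.resize(s[190:340,200:460],None,fx=3,fy=3,interpolation=cv2.INTER_CUBIC))
```

```text
[0.55020311 0.09696031 0.03626869] [ 0.74686626 -3.40841001  9.09068042] [-0.52913086 -0.06010355  0.95380807]
```

View pics/c5.png

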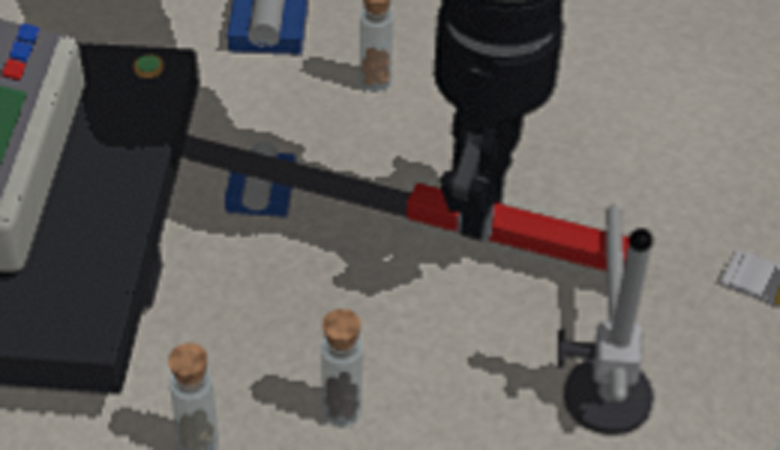

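Call:
servo_tool(commands=[[[0,0,0.03,0,0,0,0],[0,0,0.06,0.03,0,0,0],[0,0,0.09,0.06,0,0,0],[0,0,0.12,0.08,0,0,0],[0,0,0.12,0.08,0,0,0]]])

```text
t: 8.3
ee_pos: [0.5502, 0.0969, 0.0378]
tcp_rot: [0.0, 0.774, 0.633, 0.002]
contact_force: [7.4, -2.1, -8.3]
gripper_width: 0.0204
grasp_force: 61.1
```

Call:
servo_tool(commands=[[[0,0,0,0,0,0,0.27],[0,0,0,0,0,0,0.3],[0,0,0,0,0,0,0.4],[0,0,0,0,0,0,0.5],[0,0,0,0,0,0,0.5],[0,0,0,0,0,0,0.5],[0,0,0.5,0,0,0,0.5],[0,0,1.5,0,0,0,0.5]]])

```text
t: 9.1
ee_pos: [0.5444, 0.0967, 0.0807]
tcp_rot: [-0.003, 0.775, 0.632, -0.002]
contact_force: [0.5, 0.1, 0.3]
gripper_width: 0.0429
grasp_force: 0.0
```

Call:
servo_tool(commands=[[[0,0,1,0,0,0,0.7],[0,0,2,0,0,0,0.7],[0,0,3,0,0,0,0.7],[-0.3,1,3,0,0,0,0.7],[-0.3,2.4,3,0,0,0,0.7],[0,3.8,3,0,0,0,0.7],[0,5,3,0,0,0,0.7],[0,5,3,0,0,0,0.7]]])

```text
t: 9.9
ee_pos: [0.5464, 0.2508, 0.1723]
tcp_rot: [-0.002, 0.773, 0.634, 0.0]
contact_force: [0.5, -1.1, -0.7]
gripper_width: 0.0595
grasp_force: 0.0
```

Run:
```python
from h import *
s=save('scene','s5.png');t=save('top','t5.png');o=observe();print(o['t'],o['ee_pos'],o['contact_force'],o['joints'])
q=o['tcp_rot'];print(R.from_quat([*q[1:],q[0]]).as_matrix().round(4))
s=cv2.imread('pics/s5.png');t=cv2.imread('pics/t5.png')
a=cv2.resize(s[190:340,200:510],None,fx=2.5,fy=2.3,interpolation=cv2.INTER_CUBIC)
b=cv2.resize(t[200:310,160:390],(775,250),interpolation=cv2.INTER_CUBIC)
cv2.imwrite('pics/c6.png',np.vstack([a,b]))
```

```text
10.0 [0.54620033 0.24728154 0.17203418] [ 0.14434091 -1.17072113 -0.27381101] [ 3.01099243e-01  4.68239648e-01 -1.55334078e-01  9.49568334e-01
  1.92788305e-03  2.07256548e+00]
[[ 1.993e-01  9.799e-01 -2.800e-03]
 [ 9.799e-01 -1.993e-01  1.100e-03]
 [ 6.000e-04 -3.000e-03 -1.000e+00]]
```

View pics/c6.png

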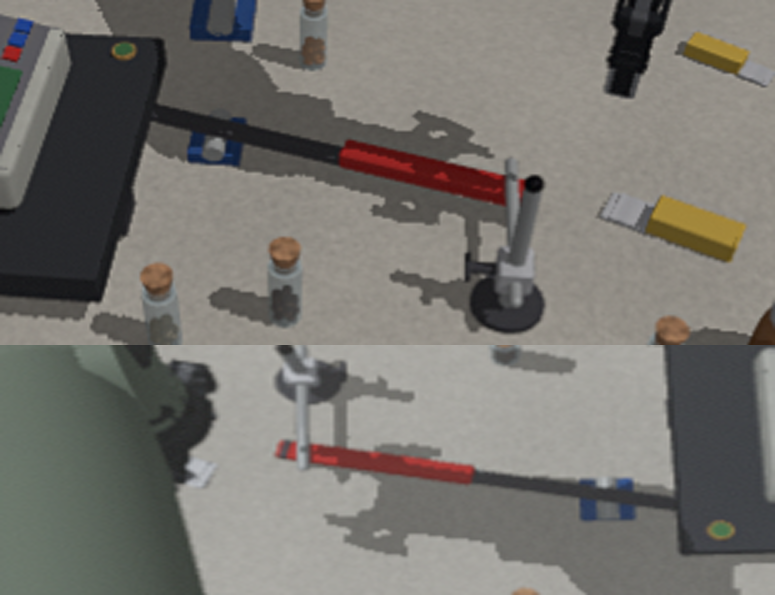

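Call:
servo_tool(commands=[[[0.3,1,0,0,0,-0.4,0.7],[0.6,2,-0.5,0,0,-0.8,0.7],[0.97,3.45,-1.5,0,0,-1.225,0.7],[0.97,3.45,-2.5,0,0,-1.225,0.7],[0.97,3.45,-3,0,0,-1.225,0.7],[0.97,3.45,-3,0,0,-1.225,0.7],[0.97,3.45,-3,0,0,-1.225,0.7]]])

```text
t: 10.7
ee_pos: [0.5763, 0.3488, 0.0831]
tcp_rot: [-0.001, 0.827, 0.563, -0.0]
contact_force: [0.2, 0.6, -0.3]
gripper_width: 0.0596
grasp_force: 0.0
```

Run:
```python
from h import *
o=observe();q=o['tcp_rot'];print(o['t'],o['ee_pos']);print(R.from_quat([*q[1:],q[0]]).as_matrix().round(4))
```

```text
10.7 [0.57626363 0.34884149 0.08312651]
[[ 0.3665  0.9304 -0.0018]
 [ 0.9304 -0.3665  0.0018]
 [ 0.001  -0.0024 -1.    ]]
```

Call:
servo_tool(commands=[[[-0.05,0.05,-1.2,0,0,0,0.7],[-0.05,0.05,-2.2,0,0,0,0.7],[-0.05,0.05,-2.23,0,0,0,0.7],[-0.05,0.05,-2.23,0,0,0,0.5],[-0.05,0.05,-2.23,0,0,0,0.2],[-0.05,0.05,-2.23,0,0,0,0.2],[-0.05,0.05,-2.23,0,0,0,0.2],[-0.05,0.05,-2.23,0,0,0,0.2]]])

```text
t: 11.5
ee_pos: [0.5766, 0.3525, 0.0187]
tcp_rot: [-0.001, 0.826, 0.563, 0.002]
contact_force: [-1.0, -0.9, 7.6]
gripper_width: 0.0281
grasp_force: 60.5
```

Call:
servo_tool(commands=[[[0,0,0,0,0,0,0.2],[0,0,0,0,0,0,0.2],[0,0,1,0,0,0,0.2],[0,0,2,0,0,0,0.2],[0,0,3,0,0,0,0.2],[0,0,3,0,0,0,0.2]]])

```text
t: 12.1
ee_pos: [0.578, 0.3535, 0.112]
tcp_rot: [-0.001, 0.826, 0.564, 0.005]
contact_force: [0.6, 0.8, -0.7]
gripper_width: 0.0277
grasp_force: 59.7
```

Run:
```python
from h import *
o=observe();q=o['tcp_rot'];print(o['t'],o['ee_pos']);print(R.from_quat([*q[1:],q[0]]).as_matrix().round(4))
```

```text
12.1 [0.57796276 0.3535291  0.11199638]
[[ 0.3646  0.9311  0.0076]
 [ 0.9311 -0.3647  0.0066]
 [ 0.0089  0.0047 -0.9999]]
```

Call:
servo_tool(commands=[[[0.1,-1.3,0.3,0,0,0.4,0.2],[0.1,-2.7,0.3,0,0,0.8,0.2],[0.2,-4.1,0.3,0,0,1.2,0.2],[0.3,-5.5,0.3,0,0,1.7,0.2],[0.5,-6.9,0.3,0,0,2.2,0.2],[0.9,-8.2,0,0,0,2.7,0.2],[1.31,-9.2,-0.6,0,0,2.96,0.2],[1.31,-9.8,-1,0,0,2.96,0.2]]])

```text
t: 12.9
ee_pos: [0.6149, 0.0551, 0.0749]
tcp_rot: [-0.001, 0.694, 0.72, -0.0]
contact_force: [-0.4, 0.7, -2.0]
gripper_width: 0.0285
grasp_force: 59.6
```

Call:
servo_tool(commands=[[[0,0,0,0,0,0,0.2],[0,0,0,0,0,0,0.2],[0,0,0,0,0,0,0.2],[0,0,0,0,0,0,0.2]]])

```text
t: 13.3
ee_pos: [0.6139, 0.0592, 0.0762]
tcp_rot: [-0.001, 0.692, 0.722, 0.0]
contact_force: [-0.1, -0.6, -2.1]
gripper_width: 0.0284
grasp_force: 59.6
```

Run:
```python
from h import *
o=observe();q=o['tcp_rot'];print(o['t'],o['ee_pos'],o['contact_force']);print(R.from_quat([*q[1:],q[0]]).as_matrix().round(4))
save('scene','s6.png');save('top','t6.png')
s=cv2.imread('pics/s6.png');t=cv2.imread('pics/t6.png')
a=cv2.resize(s[205:345,230:390],(400,350),interpolation=cv2.INTER_CUBIC)
b=cv2.resize(t[170:310,230:390],(400,350),interpolation=cv2.INTER_CUBIC)
cv2.imwrite('pics/c7.png',np.hstack([a,b]))
```

```text
13.3 [0.61388566 0.05916323 0.07617995] [-0.08938415 -0.58238078 -2.07795825]
[[-0.0417  0.9991 -0.0014]
 [ 0.9991  0.0417  0.0015]
 [ 0.0016 -0.0013 -1.    ]]
```

View pics/c7.png

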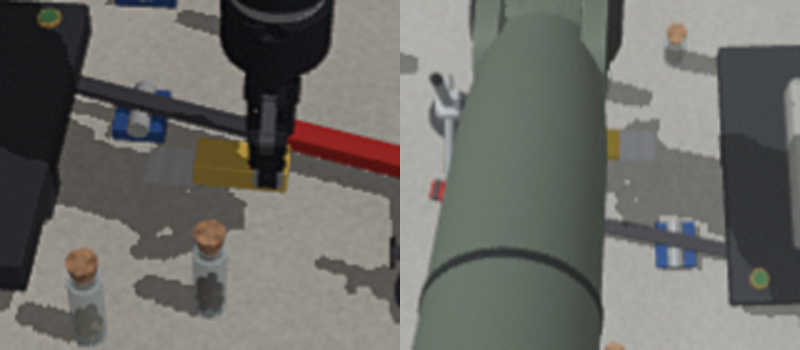

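Run:
```python
from h import *
print(1000*pt('top',231.9+100-.2,227.9,.06),1000*pt('scene',290.6,269.6,.06))
o1,d1=ray('top',331.8,228);o2,d2=ray('scene',290.6,269.6)
k=np.linalg.lstsq(np.stack([d1,-d2],1),o2-o1,rcond=None)[0];print(1000*(o1+k[0]*d1),1000*(o2+k[1]*d2))
# foot centre pixel check in initial scene: dark bump c2 (55..80,315..345)
print('foot c2 px',[(proj('scene',np.array(p)/1000)-[225,170])*2.75 for p in((603,-107,0),(639,-105,0),(621,-105.7,22))])
```

```text
[616.65479419 -33.91251229  60.        ] [614.02586116 -28.51407159  60.        ]
[616.00146071 -34.13065113  61.64481007] [615.11433791 -28.26628536  61.25697786]
foot c2 px [array([ 80.4712668 , 304.93477471]), array([ 71.38401915, 343.40595327]), array([ 73.68184153, 304.24031327])]
```

Call:
servo_tool(commands=[[[0.03,0,-0.7,0,0,0,0.2],[0.03,0,-1.4,0,0,0,0.2],[0.03,0,-1.7,0,0,0,0.2],[0.03,0,-1.85,0,0,0,0.2],[0.03,0,-1.85,0,0,0,0.2],[0.03,0,-1.85,0,0,0,0.2]]])

```text
t: 14.0
ee_pos: [0.6153, 0.0579, 0.0208]
tcp_rot: [-0.001, 0.693, 0.721, 0.0]
contact_force: [-0.0, 0.8, -0.5]
gripper_width: 0.0281
grasp_force: 59.6
```

Call:
servo_tool(commands=[[[0.02,-0.5,0,0,0,0,0.2],[0.04,-1,0,0,0,0,0.2],[0.06,-1.5,0,0,0,0,0.2],[0.08,-2,0,0,0,0,0.2],[0.1,-2.3,0,0,0,0,0.2],[0.1,-2.3,0,0,0,0,0.2],[0.1,-2.3,0,0,0,0,0.2]]])

```text
t: 14.7
ee_pos: [0.6176, -0.0115, 0.0199]
tcp_rot: [-0.002, 0.693, 0.721, -0.0]
contact_force: [-0.2, 0.1, -1.1]
gripper_width: 0.0281
grasp_force: 59.6
```

Call:
servo_tool(commands=[[[0.01,-0.13,0,0,0,0,0.2],[0.01,-0.26,0,0,0,0,0.2],[0.02,-0.39,0,0,0,0,0.2],[0.02,-0.52,0,0,0,0,0.2],[0.03,-0.65,0,0,0,0,0.2],[0.03,-0.65,0,0,0,0,0.2]]])

```text
t: 15.3
ee_pos: [0.6187, -0.0313, 0.02]
tcp_rot: [-0.001, 0.693, 0.721, -0.0]
contact_force: [-0.5, 0.5, -0.7]
gripper_width: 0.0281
grasp_force: 59.6
```

Call:
servo_tool(commands=[[[0.01,-0.1,0,0,0,0,0.2],[0.01,-0.2,0,0,0,0,0.2],[0.01,-0.3,0,0,0,0,0.2],[0.02,-0.4,0,0,0,0,0.2],[0.02,-0.4,0,0,0,0,0.2]]])

```text
t: 15.8
ee_pos: [0.6192, -0.0432, 0.02]
tcp_rot: [-0.001, 0.693, 0.721, -0.0]
contact_force: [-0.0, 0.8, -1.3]
gripper_width: 0.0284
grasp_force: 59.6
```

Call:
servo_tool(commands=[[[0,-0.05,0,0,0,0,0.2],[0,-0.1,0,0,0,0,0.2],[0.01,-0.15,0,0,0,0,0.2],[0.01,-0.2,0,0,0,0,0.2],[0.01,-0.25,0,0,0,0,0.2]]])

```text
t: 16.3
ee_pos: [0.6195, -0.0503, 0.02]
tcp_rot: [-0.001, 0.693, 0.721, -0.0]
contact_force: [0.3, 0.9, -0.2]
gripper_width: 0.0281
grasp_force: 59.6
```

Call:
servo_tool(commands=[[[0,-0.03,0,0,0,0,0.2],[0,-0.06,0,0,0,0,0.2],[0,-0.09,0,0,0,0,0.2],[0,-0.12,0,0,0,0,0.2],[0,-0.12,0,0,0,0,0.2]]])

```text
t: 16.8
ee_pos: [0.6193, -0.0516, 0.02]
tcp_rot: [-0.003, 0.692, 0.722, 0.001]
contact_force: [-0.8, 7.3, 1.4]
gripper_width: 0.0282
grasp_force: 59.8
```

Call:
servo_tool(commands=[[[0,0.03,-0.02,0,0,0,0.2],[0,0.05,-0.04,0,0,0,0.2],[0,0.05,-0.04,0,0,0,0.36],[0,0.05,-0.04,0,0,0,0.42],[0,0.05,-0.04,0,0,0,0.55],[0,0.05,-0.04,0,0,0,0.55],[0,0.05,-0.04,0,0,0,0.55],[0,0.05,0.3,0,0,0,0.55]]])

```text
t: 17.6
ee_pos: [0.6182, -0.0523, 0.028]
tcp_rot: [-0.002, 0.693, 0.721, -0.001]
contact_force: [-0.2, -0.0, -0.5]
gripper_width: 0.0471
grasp_force: 0.0
```

Call:
servo_tool(commands=[[[0,0,0.8,0,0,0,0.55],[0,0,2,0,0,0,0.55],[0,0.5,3,0,0,0,0.55],[-1,2,3.5,0,0,-0.6,0.55],[-2,3.5,3.5,0,0,-1.2,0.55],[-2.4,4.9,3.5,0,0,-1.7,0.55],[-2.4,4.9,3.5,0,0,-1.7,0.55],[-2.4,4.9,3.5,0,0,-1.7,0.55]]])

```text
t: 18.4
ee_pos: [0.5473, 0.0958, 0.1349]
tcp_rot: [-0.001, 0.772, 0.635, 0.0]
contact_force: [-0.7, -0.1, -0.1]
gripper_width: 0.047
grasp_force: 0.0
```

Run:
```python
from h import *
o=observe();q=o['tcp_rot'];print(o['t'],o['ee_pos'],o['contact_force']);M=R.from_quat([*q[1:],q[0]]).as_matrix();print(M.round(4))
save('scene','s7.png');s=cv2.imread('pics/s7.png')
print(np.degrees(np.arctan2(M[1,1],M[0,1])))
h=cv2.cvtColor(s,cv2.COLOR_BGR2HSV)
m=cv2.inRange(h,(18,150,60),(32,255,255))
for c in cv2.findContours(m,0,2)[0]:
    if cv2.contourArea(c)>60: b=cv2.boxPoints(cv2.minAreaRect(c));print('y',[np.round(1000*pt('scene',*p,.022))[:2] for p in b])
m=cv2.inRange(h,(0,170,60),(6,255,255))
for c in cv2.findContours(m,0,2)[0]:
    if cv2.contourArea(c)>60: b=cv2.boxPoints(cv2.minAreaRect(c));print('r',[np.round(1000*pt('scene',*p,.035))[:2] for p in b])
cv2.imwrite('pics/c8.png',cv2.resize(s[190:340,220:450],None,fx=3.3,fy=3.3,interpolation=cv2.INTER_CUBIC))
```

```text
18.4 [0.54734923 0.09577536 0.1349195 ] [-0.73010944 -0.06165631 -0.12693931]
[[ 1.931e-01  9.812e-01 -8.000e-04]
 [ 9.812e-01 -1.931e-01  1.300e-03]
 [ 1.200e-03 -1.000e-03 -1.000e+00]]
-11.130937563582219
y [array([ 649., -102.]), array([ 608., -109.]), array([606., -37.]), array([647., -32.])]
y [array([353., 338.]), array([318., 349.]), array([341., 396.]), array([375., 384.])]
r [array([558.,  49.]), array([527.,  51.]), array([552., 186.]), array([582., 182.])]
```

View pics/c8.png

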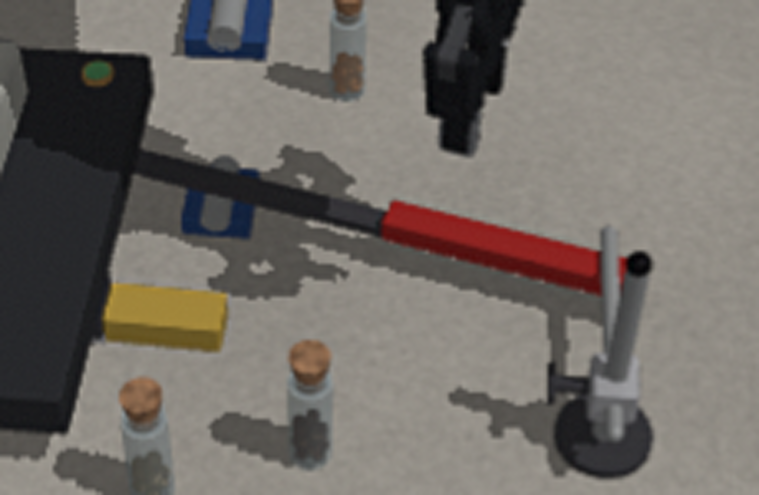

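Call:
servo_tool(commands=[[[0.07,0.04,-1,0,0,0,0.55],[0.07,0.04,-2,0,0,0,0.55],[0.07,0.04,-2.8,0,0,0,0.55],[0.07,0.04,-3.2,0,0,0,0.55],[0.07,0.04,-3.2,0,0,0,0.5],[0.07,0.04,-3.2,0,0,0,0.35],[0.07,0.04,-3.2,0,0,0,0.3],[0.07,0.04,-3.2,0,0,0,0.1]]])

```text
t: 19.25
ee_pos: [0.5506, 0.0957, 0.0396]
tcp_rot: [-0.0, 0.773, 0.634, 0.001]
contact_force: [-1.0, -1.4, 2.6]
gripper_width: 0.0199
grasp_force: 59.3
```

Call:
servo_tool(commands=[[[0,0,0,0,0,0,0],[0,0,0,0,0,0,0],[0,0,0,0,0,0,0],[0,0,0,0,0,0,0]]])

```text
t: 19.65
ee_pos: [0.5506, 0.0957, 0.0396]
tcp_rot: [-0.0, 0.773, 0.634, 0.001]
contact_force: [-1.0, -1.6, 6.2]
gripper_width: 0.0201
grasp_force: 59.8
```

Call:
servo_tool(commands=[[[0,0,-0.04,-0.03,0,0,0],[0,0,-0.08,-0.06,0,0,0],[0,0,-0.11,-0.08,0,0,0],[0,0,-0.11,-0.08,0,0,0]]])

```text
t: 20.05
ee_pos: [0.5508, 0.0958, 0.0369]
tcp_rot: [0.004, 0.773, 0.634, -0.003]
contact_force: [-2.5, -1.4, 11.6]
gripper_width: 0.0202
grasp_force: 60.5
```

Call:
servo_tool(commands=[[[-0.17,0.02,0,0,0,0.22,0],[-0.34,0.04,0,0,0,0.437,0],[-0.5,0.06,0,0,0,0.65,0],[-0.67,0.08,0,0,0,0.875,0],[-0.84,0.09,0,0,0,1.1,0],[-1.01,0.1,0,0,0,1.32,0],[-1.18,0.1,0,0,0,1.54,0],[-1.35,0.1,0,0,0,1.75,0]]])

```text
t: 20.85
ee_pos: [0.5132, 0.099, 0.0376]
tcp_rot: [0.006, 0.692, 0.722, -0.0]
contact_force: [0.7, 0.4, 10.8]
gripper_width: 0.0204
grasp_force: 61.6
```

Call:
servo_tool(commands=[[[0,0,0,0,0,0,0],[0,0,0,0,0,0,0]]])

```text
t: 21.05
ee_pos: [0.5113, 0.099, 0.0371]
tcp_rot: [0.005, 0.692, 0.722, -0.001]
contact_force: [-1.5, 1.0, 11.8]
gripper_width: 0.0202
grasp_force: 61.0
```

Run:
```python
from h import *
o=observe();q=o['tcp_rot'];print(o['t'],o['ee_pos'],o['contact_force']);M=R.from_quat([*q[1:],q[0]]).as_matrix();print(M.round(4))
save('scene','s8.png');s=cv2.imread('pics/s8.png')
h=cv2.cvtColor(s,cv2.COLOR_BGR2HSV)
m=cv2.inRange(h,(0,170,60),(6,255,255))
for c in cv2.findContours(m,0,2)[0]:
    if cv2.contourArea(c)>60: b=cv2.boxPoints(cv2.minAreaRect(c));print('r',[np.round(1000*pt('scene',*p,.035))[:2] for p in b])
print('arm end px',proj('scene',[.541,.1845,.048]),'mask there',m[250:266,402:412].sum(1)//255)
L=pose(156.5,-.012,-1)
for th in(.03,.07,.11,.15,.2,.26):print(th,unit(L,pose(156.5,th,0)))
print('out',unit(pose(156.5,.26,5),pose(240,.26,5)))
```

```text
21.05 [0.51130875 0.09902888 0.03713323] [-1.47860885  1.01717059 11.79408474]
[[-0.0434  0.999   0.0055]
 [ 0.999   0.0435 -0.009 ]
 [-0.0093  0.0051 -0.9999]]
r [array([531., 113.]), array([498., 113.]), array([497., 204.]), array([530., 202.])]
r [array([530.,  54.]), array([499.,  53.]), array([500.,  89.]), array([531.,  89.])]
arm end px [403.88474409 258.43541855] mask there [10 10 10 10 10 10 10 10  5  4  0  0  0  0  0  0]
0.03 [0.0, -0.02, 0.25, 0.301, 0.013, -0.0]
0.07 [0.0, -0.05, 0.46, 0.587, 0.025, 0.0]
0.11 [0.0, -0.09, 0.67, 0.873, 0.037, -0.0]
0.15 [0.01, -0.13, 0.87, 1.159, 0.049, 0.0]
0.2 [0.01, -0.2, 1.12, 1.517, 0.064, 0.0]
0.26 [0.01, -0.3, 1.42, 1.946, 0.082, 0.0]
out [-0.11, 2.69, 0.72, 0.0, 0.0, 0.0]
```

Call:
servo_tool(commands=[[[0,-0.01,0.07,0.08,0,0,0],[0,-0.01,0.14,0.16,0,0,0],[0,-0.02,0.2,0.23,0.01,0,0],[0,-0.02,0.25,0.3,0.013,0,0],[0,-0.03,0.3,0.37,0.015,0,0],[0,-0.03,0.35,0.44,0.018,0,0],[0,-0.04,0.4,0.51,0.02,0,0],[0,-0.05,0.46,0.587,0.025,0,0]]])

```text
t: 21.9
ee_pos: [0.5099, 0.0976, 0.05]
tcp_rot: [-0.026, 0.691, 0.722, 0.026]
contact_force: [-2.4, 0.6, 6.7]
gripper_width: 0.02
grasp_force: 60.0
```

Call:
servo_tool(commands=[[[0,-0.01,0.06,0.07,0,0,0],[0,-0.02,0.11,0.14,0.006,0,0],[0,-0.03,0.16,0.22,0.01,0,0],[0,-0.04,0.21,0.286,0.012,0,0],[0,-0.06,0.31,0.43,0.018,0,0],[0,-0.08,0.41,0.57,0.024,0,0],[0,-0.08,0.41,0.57,0.024,0,0]]])

```text
t: 22.6
ee_pos: [0.5092, 0.094, 0.0608]
tcp_rot: [-0.055, 0.689, 0.721, 0.053]
contact_force: [-1.2, 0.4, -3.8]
gripper_width: 0.0202
grasp_force: 58.8
```

Call:
servo_tool(commands=[[[0,-0.04,0.15,0.2,0.01,0,0],[0,-0.09,0.3,0.4,0.017,0,0],[0,-0.13,0.47,0.6,0.025,0,0],[0,-0.17,0.65,0.787,0.033,0,0],[0,-0.17,0.65,0.787,0.033,0,0]]])

```text
t: 23.1
ee_pos: [0.5099, 0.089, 0.0809]
tcp_rot: [-0.094, 0.685, 0.717, 0.092]
contact_force: [0.3, -1.4, -5.2]
gripper_width: 0.0199
grasp_force: 59.0
```

Call:
servo_tool(commands=[[[-0.01,0.3,0.08,0,0,0,0],[-0.03,0.7,0.19,0,0,0,0],[-0.05,1.2,0.32,0,0,0,0],[-0.08,1.9,0.51,0,0,0,0],[-0.11,2.7,0.75,0,0,0,0],[-0.11,2.7,0.75,0,0,0,0]]])

```text
t: 23.7
ee_pos: [0.5052, 0.175, 0.1039]
tcp_rot: [-0.095, 0.682, 0.719, 0.092]
contact_force: [0.5, -1.0, -5.0]
gripper_width: 0.0202
grasp_force: 59.0
```

Run:
```python
from h import *
o=observe();q=o['tcp_rot'];print(o['t'],o['ee_pos'],o['contact_force']);M=R.from_quat([*q[1:],q[0]]);print(M.as_matrix().round(4))
# target: tool y yaw -6.5, pointing straight down
m=np.array([[0.114,.9935,0],[.9935,-.114,0],[0,0,-1]])
print('rot units',np.degrees((R.from_matrix(m)*M.inv()).as_rotvec())/8,'shift',(np.array([.442,.291,.1])-o['ee_pos'])/.03)
```

```text
23.7 [0.50517883 0.17502494 0.10391562] [ 0.45863921 -1.04136268 -4.95391433]
[[-0.0509  0.9986 -0.0111]
 [ 0.9638  0.052   0.2614]
 [ 0.2616  0.0026 -0.9652]]
rot units [-1.89629324  0.0778194  -1.18615296] shift [-2.10596097  3.8658353  -0.13052073]
```

Call:
servo_tool(commands=[[[-0.2,0.5,0.3,-0.2,0,-0.1,0],[-0.6,1.2,0.5,-0.6,0.02,-0.3,0],[-1,2,0.5,-1,0.04,-0.6,0],[-1.5,2.8,0.3,-1.4,0.06,-0.9,0],[-2.1,3.5,0,-1.896,0.078,-1.186,0],[-2.1,3.87,-0.13,-1.896,0.078,-1.186,0],[-2.1,3.87,-1,-1.896,0.078,-1.186,0],[-2.1,3.87,-2,-1.896,0.078,-1.186,0]]])

```text
t: 24.5
ee_pos: [0.4434, 0.2892, 0.0431]
tcp_rot: [0.001, 0.747, 0.665, 0.001]
contact_force: [0.0, -0.1, -5.8]
gripper_width: 0.0201
grasp_force: 59.5
```

Call:
servo_tool(commands=[[[0,0,-0.3,0,0,0,0],[0,0,-0.55,0,0,0,0],[0,0,-0.7,0,0,0,0],[0,0,-0.8,0,0,0,0],[0,0,-0.85,0,0,0,0],[0,0,-0.85,0,0,0,0]]])

```text
t: 25.1
ee_pos: [0.4432, 0.2871, 0.0178]
tcp_rot: [0.001, 0.748, 0.663, -0.001]
contact_force: [0.0, 0.5, -6.5]
gripper_width: 0.0201
grasp_force: 60.0
```

Call:
servo_tool(commands=[[[0,0,-0.03,0,0,0,0],[0,0,-0.06,0,0,0,0],[0,0,-0.09,0,0,0,0],[0,0,-0.09,0,0,0,0]]])

```text
t: 25.5
ee_pos: [0.443, 0.2871, 0.0157]
tcp_rot: [0.001, 0.748, 0.664, -0.001]
contact_force: [-2.1, -0.9, 5.2]
gripper_width: 0.0201
grasp_force: 61.3
```

Touched down. Open and retreat.

Call:
servo_tool(commands=[[[0,0,0.03,0,0,0,0.27],[0,0,0.03,0,0,0,0.35],[0,0,0.03,0,0,0,0.55],[0,0,0.03,0,0,0,0.55],[0,0,0.03,0,0,0,0.55],[0,0,0.6,0,0,0,0.55],[0,0,1.6,0,0,0,0.55],[0,0,3,0,0,0,0.55]]])

```text
t: 26.3
ee_pos: [0.4411, 0.2862, 0.1038]
tcp_rot: [0.0, 0.748, 0.663, -0.003]
contact_force: [0.6, 1.1, 0.1]
gripper_width: 0.0471
grasp_force: 0.0
```

Call:
servo_tool(commands=[[[0,0,1,0,0,0,0.55],[-1,1,2,0,0,0,0.55],[-2,2,3,0,0,0,0.55],[-3,3,3.5,0,0,0,0.55],[-4,4,3.5,0,0,0,0.55],[-4,4,3.5,0,0,0,0.55],[-4,4,3.5,0,0,0,0.55],[-4,4,3.5,0,0,0,0.55]]])

```text
t: 27.1
ee_pos: [0.3231, 0.4064, 0.2092]
tcp_rot: [0.001, 0.748, 0.663, -0.001]
contact_force: [0.8, 0.3, -0.5]
gripper_width: 0.0469
grasp_force: 0.0
```

Run:
```python
from h import *
o=observe();print(o['t'],o['ee_pos'],o['contact_force'])
save('scene','s9.png');save('top','t9.png')
s=cv2.imread('pics/s9.png');t=cv2.imread('pics/t9.png');s0=cv2.imread('pics/s0.png');t0=cv2.imread('pics/t0.png')
def q(im,lo,hi):
    m=cv2.inRange(cv2.cvtColor(im,cv2.COLOR_BGR2HSV),lo,hi)
    return [cv2.boxPoints(cv2.minAreaRect(c)) for c in cv2.findContours(m,0,2)[0] if cv2.contourArea(c)>60]
for nm,lo,hi,z in(('red',(0,170,60),(6,255,255),.018),('yel',(18,150,60),(32,255,255),.022)):
    for b in q(s,lo,hi):print(nm,[np.round(1000*pt('scene',*p,z))[:2].tolist() for p in b])
# changes of vials' patches (scene)
for n,(x,y) in dict(v1=(697,28),v2=(733,-55),v3=(394,6),v0=(729,290),jar=(705,345)).items():
    u,v=proj('scene',[x/1e3,y/1e3,.086]).astype(int)
    d=cv2.absdiff(s[v-12:v+12,u-10:u+10],s0[v-12:v+12,u-10:u+10]);print(n,d.mean().round(2))
# slab front corner top heights: dark edge in scene, phase correlate the green level bubble corner patch
a=cv2.cvtColor(s0,6)[195:240,225:275].astype(np.float32);b=cv2.cvtColor(s,6)[195:240,225:275].astype(np.float32)
print('slab shift px',cv2.phaseCorrelate(a,b),'expected 5mm',proj('scene',[.448,-.113,.061])-proj('scene',[.448,-.113,.056]))
```

```text
27.1 [0.32306504 0.40635158 0.20920029] [ 0.76355599  0.29884282 -0.49844501]
red [[462.0, 238.0], [429.0, 243.0], [446.0, 393.0], [478.0, 385.0]]
yel [[649.0, -102.0], [608.0, -109.0], [606.0, -37.0], [647.0, -32.0]]
yel [[354.0, 338.0], [318.0, 349.0], [341.0, 396.0], [376.0, 384.0]]
v1 1.32
v2 1.37
v3 11.34
v0 1.31
jar 1.41
slab shift px ((-0.597027277681768, -0.19126388891401547), 1.0151470510694716) expected 5mm [-0.15629877 -1.74862464]
```

Run:
```python
from h import *
I={k:cv2.imread('pics/%s.png'%k) for k in('s0','s9','s7','t0','t9')}
def cen(im,lo,hi,x0,x1,y0,y1):
    m=cv2.inRange(cv2.cvtColor(im[y0:y1,x0:x1],cv2.COLOR_BGR2HSV),lo,hi);M=cv2.moments(m,True)
    return (round(M['m10']/max(M['m00'],1)+x0,2),round(M['m01']/max(M['m00'],1)+y0,2),M['m00'])
for k in('s0','s7','s9'):print(k,'cork v3',cen(I[k],(5,80,50),(17,255,255),312,340,180,225),'bubble',cen(I[k],(35,60,30),(90,255,255),240,262,205,225),'display',cen(I[k],(35,100,30),(90,255,255),170,225,205,265))
for k in('t0','t9'):print(k,'cork v3',cen(I[k],(5,80,50),(17,255,255),305,330,300,325))
print('expected bubble 5mm',proj('scene',[.475,-.135,.061])-proj('scene',[.475,-.135,.0565]))
```

```text
s0 cork v3 (324.64, 198.28, 129.0) bubble (250.23, 213.97, 31.0) display (198.52, 237.78, 458.0)
s7 cork v3 (324.6, 198.24, 128.0) bubble (249.0, 210.61, 36.0) display (195.79, 235.27, 455.0)
s9 cork v3 (324.65, 198.42, 132.0) bubble (249.73, 212.17, 30.0) display (197.17, 236.36, 456.0)
t0 cork v3 (315.57, 311.17, 47.0)
t9 cork v3 (315.51, 311.2, 49.0)
expected bubble 5mm [-0.18169916 -1.57690837]
```

```bash
python3 -c "
from rig import job_done;print(job_done())"
```

```text
the job is handed in; nothing more can be done
None
```

The job is handed in, and the checks in the final pictures came out as expected: the slab rests on the shim about 5 mm up at the front. The shim's handle meets the foot (felt at about 7 N), the bar lies flat on the bench clear of the slab, and the four vials and the jar are unmoved (the dish was not checked), with about 27 s used.

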